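# Load the tall sample rack through the sprung flap of the cold box

### The arm

A 6-joint arm with a two-finger parallel gripper is mounted at the origin on the work surface. World frame = base frame: x ahead of the robot, y to its left, z up, the work surface at z = 0. Lengths are in m, angles in rad, forces in N, time in s.
With the tool pointing down it reaches from about 0.375 to 0.975 m from the base axis. Payload 3.8 kg.
Tool frame: the origin (TCP) lies midway between the tips of the shut fingers; the grasp point (between the pads) lies 19 mm behind it; z points along the fingers, y is the line along which they close (so a half turn about z gives the same grasp; the last joint's range is limited). The gripper opens to 85 mm and grips with 20 to 120 N. Pads are 22 mm wide; open, the fingers measure 114 mm over their backs; the gripper's body (76 mm by 85 mm) begins 54 mm behind the grasp point. The pads swing forward as they close: fully open they stand 13 mm farther back than shut.
Start: joints at [-1.246, 0.264, 1.604, -0, 1.274, -0.037], TCP at [0.239, -0.631, 0.231] pointing down, gripper open.
Joint ranges: [-2.63, 2.63], [-0.94, 2.18], [0.31, 2.57], [-1.31, 4.45], [0, 2.66], [-2.55, 2.55]. Speed limits (rad/s): [2.57, 2.57, 3.14, 3.14, 3.14, 3.14].

### API

Orientations are given as a rotation vector (axis times angle).
In Python, from workcell import bot gives the robot as it stands.
- The arm moves only by the tool jog_arm, never from a script. Its argument "motion" is a list of rows, each a list of 5 numbers: the opening, from -1 (shut) to 1 (fully open), then the shift along the tool's x, y, z in mm, then the turn about the tool's z in degrees. In form: [[claw, x, y, z, twist], ...]. A call has 1 to 10 rows; each row shifts and turns the commanded pose from where the row before left it, along the tool's axes as they then stand; what a row does not reach is not made up. A row lasts 1/12 s, in which the tool goes at most 41.7 mm and 7.16 degrees, less where a joint would pass 70% of its speed; a pose out of reach is approached as far as the arm can. A call with a gripper value outside its range is refused whole. The fingers move at their own pace and stop on an object; "force" is the grip in N (left out, the last holds). Time passes only in rows, so rows that do not move let the fingers close. It gives the time, the measured TCP pose, the force, the opening and the grip force at its end, in the units of the state.
- bot.read_state(): the state, without advancing time (a new reading comes with each control period).
- bot.read_camera(name): name is "side" or "top"; returns (picture, depth): 400x640x3 uint8, red, green, blue; 400x640 float32, m along the optical axis (not along the pixel's ray), 0 where there is no reading.
- bot.get_calibration(name): a dict with "vfov" (degrees; the focal length in pixels is half the picture's height over the tangent of half this angle, whatever the lens; pixels are square), "cx", "cy" (the principal point, pixels), "dist" ([k1, k2, p1, p2, k3] as OpenCV has them; the pictures are not rectified), "rvec" (rotation vector, rad) and "tvec" (3), from world to camera coordinates, as OpenCV has them. Camera axes: x right, y down, z forward; pixel columns grow to the right and rows downward; lengths in m; the calibration is good to about 2 mm. A picture is of the moment at which its call begins. get_calibration takes no time and is no camera call.
- bot.finish_job(): hands the job in; it is judged then, once.
The state is a dict: "time": time; "q": joint angles; "joint_vel": joint speeds; "joint_torque": joint torques, N m; "tool_pos": TCP position; "tcp_rot": TCP orientation; "wrist_force": force on the tool from outside, world axes, zero at the start; "torque": the same for the moment, N m; "width": opening from 0.0 (shut) to 1.0 (fully open); "grip_force": force on a finger pad.
Only numpy, scipy, OpenCV 4.12 (cv2) and the standard library are available. Lean on these libraries where they do the work, as an engineer would, in place of code of your own. Each camera call takes 0.05 s, during which the arm holds its last target. There are 200 camera calls.

### The job

Take the taller of the two metal sample racks by its top tab and push it straight down through the sprung flap in the white box, until it stands upright on the floor of the well with the flap resting open against it. Keep hold of the rack until it is down on the floor, do not drop it, then let go. Leave the short rack, the wash bottle and the tape roll where they are.

Things in the scene. Friction and masses are not known exactly. Their poses are not given: they have to be found in the camera images.
- tall_rack_center (a point): Centre of the tall rack, loose and upright on the bench: aluminium block 30 (its x) x 60 (y) x 115 mm high with white boxes in its faces; on top, in the middle, a steel grip tab 16 (x) x 44 (y) x 55 mm high. 170 mm in all: this point is 85 mm above the foot; grip the tab 60 mm above this point. z up; same when turned half round. About 0.6 kg.
- short_rack_center (a point): Centre (half-way up) of the short rack, a bystander: same block and tab in plan, but the block is only 55 mm high, 110 mm in all.
- slot (a point): Centre of the slot in the top of the fixed white box (200 (x) x 260 (y) x 100 mm high), at lid height, z up. Slot 56 mm (x) x 90 mm (y), over a straight well of the same size, floor 88 mm under this point. A rack goes in with its 30 mm side along the slot's x, either way round; seated, the tall rack's centre is 3 mm under the lid's height and its tab wholly above the lid.
- flap (a joint): Angle of the thin metal flap that fills the slot, hinged on the slot's long edge on its -x side and swinging down into the well: 0 shut (level), 1.5 hanging down. A light spring shuts it (under 2 N of push opens it); a rack in mid-slot holds it at about 1.3.

How it is judged:
On the way:
1. the tall rack, held in the gripper, pushes the flap open (contact force between the fingers and tall_rack above 0.5 N and value of joint flap above 0.5 rad and z of tall_rack_center in the frame of slot below 0.07 m), for 0.1 s.
At the end, for the whole second after the job is handed in: The tall rack stands at rest and released on the floor of the well (centre 3 mm under the lid's height, at most 5 mm above it; within 20 mm of the slot's centre along its x and 22 mm along its y), within 10 degrees of upright, with the flap held open against it by more than 0.7 rad (z of tall_rack_center in the frame of slot between -0.02 and 0.005 m and x of tall_rack_center in the frame of slot between -0.02 and 0.02 m and y of tall_rack_center in the frame of slot between -0.022 and 0.022 m and angle between tall_rack_center's own z axis and vertical below 0.17 rad and value of joint flap above 0.7 rad and linear speed of tall_rack below 0.02 m/s); the robot touches nothing.
It fails at once if the tall rack is let go with its foot more than 20 mm above the well's floor (dropped) (contact force between the fingers and tall_rack below 0.1 N and z of tall_rack_center in the frame of slot between 0.017 and 0.12 m and x of tall_rack_center in the frame of slot between -0.05 and 0.05 m and y of tall_rack_center in the frame of slot between -0.06 and 0.06 m).
It fails at once if the short rack, the wash bottle or the tape roll is moved by more than 30 mm, or the short rack or bottle is tipped (distance of any of short_rack_center, wash_bottle, tape_roll from where it was at the start of the episode above 0.03 m or angle between any of short_rack_center, wash_bottle's own z axis and vertical above 0.4 rad).
It also fails if it takes over 42 s, if anything falls off the work surface, if the arm or the gripper's body presses on something with over 40 N, if the wrist force passes 120 N, or if a joint passes its speed limit or range.

## Working session

There is one attempt and no reset: what is moved stays moved. The work goes in short steps, Python scripts to look and compute and a tool call to move; the robot and the scene stay as the last step left them, time stands still between calls to the robot, and variables do not carry over. Pictures are saved under pics/ and viewed, at most 10 in all, crops included, and the job is handed in when it is done.

Besides the shell and the picture viewer there is one more tool, called after "Request:" as name(argument=value, ...), one argument or row to a line, values as JSON. jog_arm: Moves the arm, as the interface text tells. Its arguments: {"type":"object","properties":{"motion":{"type":"array"},"force":{"type":"number"}},"required":["motion"]}

```bash
mkdir -p pics
cat > h.py <<'E'
import numpy as np, cv2
from workcell import bot
def cal(n):
    c=bot.get_calibration(n); f=200/np.tan(np.radians(c['vfov'])/2)
    K=np.array([[f,0,c['cx']],[0,f,c['cy']],[0,0,1]]); R=cv2.Rodrigues(np.array(c['rvec'],float))[0]
    return K,np.array(c['dist'],float),R,np.array(c['tvec'],float)
def cloud(n,dep):
    K,d,R,t=cal(n); v,u=np.mgrid[0:400,0:640]
    p=cv2.undistortPoints(np.stack([u,v],-1).reshape(-1,1,2).astype(float),K,d).reshape(400,640,2)
    P=np.dstack([p,np.ones((400,640))])*dep[...,None]
    return (P-t)@R
def ray(n,uv,z):
    K,d,R,t=cal(n); p=cv2.undistortPoints(np.array(uv,float).reshape(-1,1,2),K,d).reshape(-1,2)
    D=np.c_[p,np.ones(len(p))]@R; C=-R.T@t
    return C+D*((z-C[2])/D[:,2])[:,None]
E
python3 - <<'E'
from h import *
for n in('top','side'):
    im,d=bot.read_camera(n); np.savez(f'pics/{n}0.npz',im=im,d=d); cv2.imwrite(f'pics/{n}0.png',im[...,::-1])
    K,_,R,t=cal(n); print(n,-R.T@t,R[2],K[0,0],(d>0).mean())
print(bot.read_state())
E
```

```text
top [0.32084875 0.11154968 1.12178506] [ 0.18939071 -0.00346042 -0.98189571] 486.29971134005274 0.9961796875
side [0.46466272 0.67178674 0.47130026] [ 0.09734186 -0.85267068 -0.51330037] 366.38848723514485 0.995875
{'time': 0.1, 'q': array([-1.24591820e+00,  2.64700562e-01,  1.60523545e+00,  1.34764201e-05,
        1.27372992e+00, -3.69137561e-02]), 'joint_vel': array([ 1.89128833e-06, -1.39884113e-04, -4.11640381e-03,  4.37043704e-04,
        7.17783162e-04, -1.11414839e-03]), 'joint_torque': array([-1.15458506e-04, -5.16708112e+01, -3.68589771e+01,  1.32863303e-05,
        6.23571075e-03,  5.93456846e-06]), 'tool_pos': array([ 0.23869695, -0.63067159,  0.23007229]), 'tcp_rot': array([-3.08831189e+00, -5.64831378e-01,  4.46969315e-04]), 'wrist_force': array([-0.32450839,  0.11410381,  0.19574687]), 'torque': array([-0.00551351, -0.01644967,  0.00910975]), 'grip_force': 0.0, 'width': 1.000727460917568}
```

View pics/top0.png

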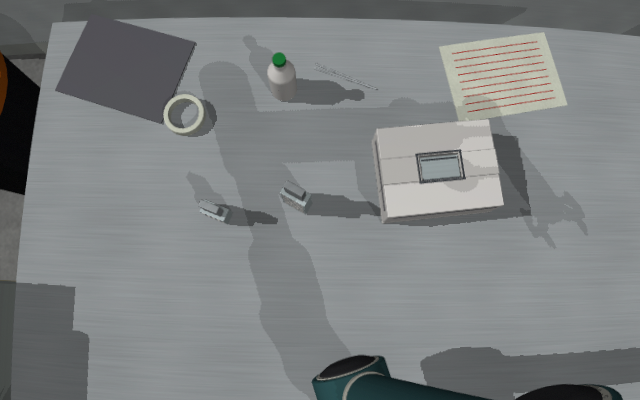

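View pics/side0.png

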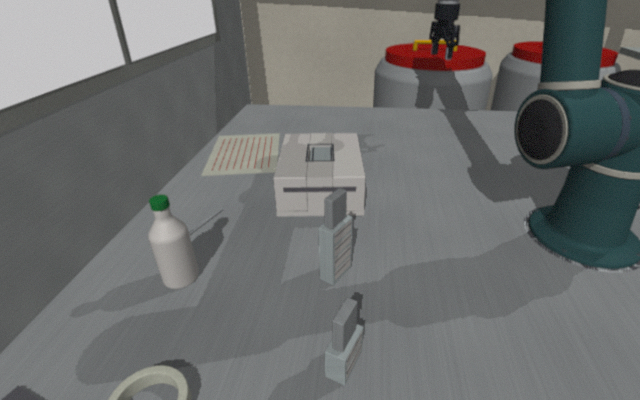

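The top view shows the tall rack at about (295,196), the short rack at (213,210), the box at (440,170) with its slot at (440,166), the bottle at (282,75) and the tape at (184,114). In the side view the tall rack is at (336,235) and the slot at (320,152).

Run:
```python
from h import *
def rect(P): 
    r=cv2.minAreaRect((P[:,:2]*1000).astype(np.float32)); return np.round(r[0],1),np.round(r[1],1),round(r[2],1)
for n,w in (('top',(270,165,325,225)),('side',(305,180,365,290))):
    z=np.load(f'pics/{n}0.npz'); C=cloud(n,z['d']); a,b,c,e=w; P=C[b:e,a:c].reshape(-1,3)
    for lo,hi,l in((.02,.112,'block'),(.105,.125,'blocktop'),(.135,.18,'tab'),(.162,.185,'tabtop')):
        Q=P[(P[:,2]>lo)&(P[:,2]<hi)]
        if len(Q)>4: print(n,l,len(Q),rect(Q),Q.mean(0).round(4),Q[:,2].max().round(4))
z=np.load('pics/top0.npz'); C=cloud('top',z['d']); im=z['im']
P=C[110:225,365:515].reshape(-1,3); Q=P[(P[:,2]>.09)&(P[:,2]<.112)]; print('lid',len(Q),rect(Q),Q[:,2].mean())
for n,w in (('top',(405,140,475,190)),('side',(295,135,345,170))):
    im=np.load(f'pics/{n}0.npz')['im']; a,b,c,e=w
    cv2.imwrite(f'pics/c_{n}.png',cv2.resize(im[b:e,a:c,::-1],None,fx=8,fy=8,interpolation=cv2.INTER_CUBIC))
im=np.load('pics/top0.npz')['im'];A=cv2.resize(im[140:225,270:480,::-1],None,fx=3.8,fy=3.8,interpolation=cv2.INTER_CUBIC);cv2.imwrite('pics/cA.png',A)
```

```text
top block 192 (array([502.3, 165.5]), array([65.9, 26.6]), 87.9) [0.5021 0.1621 0.0688] 0.1119
top blocktop 191 (array([515.2, 165.4]), array([60. , 30.3]), 62.1) [0.5063 0.1629 0.1162] 0.1243
top tab 238 (array([515.4, 165.1]), array([44.2, 16.4]), 61.0) [0.5133 0.1646 0.1662] 0.1754
top tabtop 187 (array([515.4, 165.1]), array([44.2, 16.4]), 61.0) [0.5148 0.1649 0.171 ] 0.1754
side block 2656 (array([519.3,  86.2]), array([133.1, 228.1]), 7.3) [0.5231 0.082  0.0646] 0.112
side blocktop 407 (array([512.4, 167.5]), array([60.3, 31. ]), 59.5) [0.5123 0.1785 0.1144] 0.125
side tab 534 (array([512.8, 166.7]), array([45. , 17.2]), 60.1) [0.5125 0.1734 0.157 ] 0.1714
side tabtop 224 (array([513. , 166.9]), array([44.1, 16.6]), 62.3) [0.5128 0.1708 0.1684] 0.1714
lid 10234 (array([ 583.6, -148.3]), array([200.6, 259.7]), 6.7) 0.10089940792027015
```

View pics/cA.png

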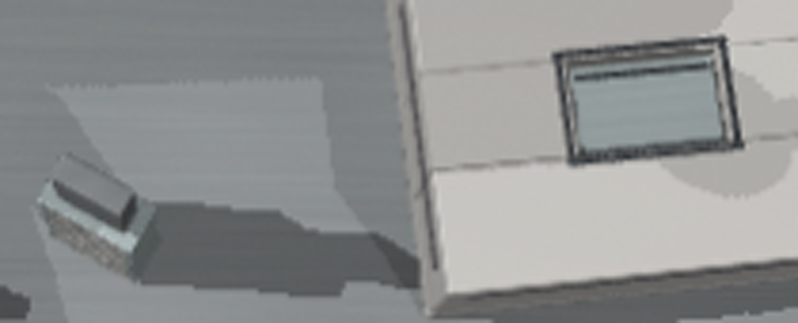

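Run:
```python
from h import *
for n,w in (('top',(412,145,470,188)),('side',(303,140,338,164))):
    z=np.load(f'pics/{n}0.npz'); im=z['im']; C=cloud(n,z['d']); a,b,c,e=w
    s=im[b:e,a:c].astype(int); m=((s[...,2]-s[...,0])>4).astype(np.uint8)
    k,lab,st,ce=cv2.connectedComponentsWithStats(m); i=1+np.argmax(st[1:,4])
    v,u=np.where(lab==i); P=ray(n,np.c_[u+a,v+b],.101)
    print(n,'flap',len(u),cv2.minAreaRect((P[:,:2]*1000).astype(np.float32)),C[b:e,a:c][lab==i][:,2].mean())
    Q=C[b:e,a:c]; print('z',np.percentile(Q[...,2],[1,10,50,90,99]).round(4))
o=(np.array([(555,52),(725,38),(742,145),(572,163)])+.5)/3.8-.5+[270,140]
for zz in(.101,.105):
    P=ray('top',o,zz)[:,:2]*1000; print(cv2.minAreaRect(P.astype(np.float32)),P.mean(0))
```

```text
top flap 914 ((578.3592529296875, -144.96969604492188), (56.1369514465332, 90.15337371826172), 6.054355144500732) 0.10115907121941008
z [0.084  0.096  0.1    0.1032 0.1058]
side flap 230 ((576.8800659179688, -137.75653076171875), (52.66347122192383, 76.09349060058594), 5.1314191818237305) 0.09738771214943898
z [0.0844 0.0965 0.1    0.1015 0.1027]
((584.7487182617188, -149.35694885253906), (65.83006286621094, 101.12267303466797), 7.049305438995361) [ 584.29213107 -149.24194592]
((583.7145385742188, -148.33456420898438), (65.57211303710938, 100.7264175415039), 7.049319744110107) [ 583.25981429 -148.2200202 ]
```

Request:
jog_arm(
  motion=[
    [1,0,0,-5,-4],
    [1,0,0,-5,-4],
    [1,0,0,-5,-4],
    [1,0,0,-5,-4],
    [1,0,0,-5,-4],
    [1,0,0,-5,-4],
    [1,0,0,-5,-4],
    [1,0,0,-5,-4],
    [1,0,0,0,-4],
    [1,0,0,0,-4.3],
  ],
)

```text
time: 0.93
tool_pos: [0.2389, -0.6312, 0.2712]
tcp_rot: [-2.704, -1.6, -0.0]
wrist_force: [-0.5, 0.6, -0.8]
width: 1.0
grip_force: 0.0
```

Request:
jog_arm(
  motion=[
    [1,20,-4,0,0],
    [1,32,-6,0,0],
    [1,32,-6,0,0],
    [1,32,-6,0,0],
    [1,32,-6,0,0],
    [1,32,-6,0,0],
    [1,32,-6,0,0],
    [1,32,-6,0,0],
    [1,32,-6,0,0],
    [1,32,-6,0,0],
  ],
)

```text
time: 1.77
tool_pos: [0.3373, -0.332, 0.2708]
tcp_rot: [-2.706, -1.594, 0.0]
wrist_force: [1.0, 0.4, -0.3]
width: 1.003
grip_force: 0.0
```

Request:
jog_arm(
  motion=[
    [1,32,-6,0,0],
    [1,32,-6,0,0],
    [1,32,-6,0,0],
    [1,32,-6,0,0],
    [1,32,-6,0,0],
    [1,32,-6,0,0],
    [1,32,-6,0,0],
    [1,32,-6,0,0],
    [1,32,-6,0,0],
    [1,32,-6,0,0],
  ],
)

```text
time: 2.6
tool_pos: [0.4397, -0.0231, 0.271]
tcp_rot: [-2.706, -1.595, 0.0]
wrist_force: [-0.2, -0.3, 0.4]
width: 0.993
grip_force: 0.0
```

Request:
jog_arm(
  motion=[
    [1,32,-6,0,0],
    [1,32,-6,0,0],
    [1,32,-6,0,0],
    [1,32,-6,0,0],
    [1,32,-6,0,0],
    [1,20,-3,0,0],
    [1,0,0,0,0],
    [1,0,0,0,0],
    [1,0,0,0,0],
  ],
)

```text
time: 3.35
tool_pos: [0.4976, 0.1482, 0.2707]
tcp_rot: [2.706, 1.596, -0.002]
wrist_force: [-0.8, 0.2, -0.8]
width: 0.999
grip_force: 0.0
```

Request:
jog_arm(
  motion=[
    [1,12,3,0,0],
    [1,11.5,2.7,0,0],
    [1,0,0,20,0],
    [1,0,0,25,0],
    [1,0,0,25,0],
    [1,0,0,25,0],
    [1,0,0,20,0],
    [1,0,0,15,0],
    [1,0,0,13,0],
    [1,0,0,0,0],
  ],
)

```text
time: 4.18
tool_pos: [0.5128, 0.1657, 0.125]
tcp_rot: [-2.706, -1.593, 0.008]
wrist_force: [-0.6, 0.4, -0.7]
width: 0.998
grip_force: 0.0
```

Run:
```python
from h import *
im,_=bot.read_camera('side'); cv2.imwrite('pics/g1.png',cv2.resize(im[80:320,220:460,::-1],None,fx=2.4,fy=2.4))
print(bot.read_state()['tool_pos'])
```

```text
[0.51368842 0.16602148 0.12663517]
```

View pics/g1.png

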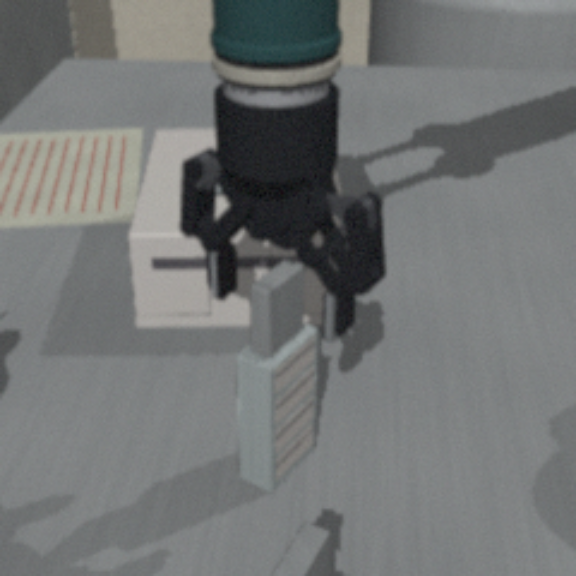

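The crop shows the open fingers straddling the tab (tab at about (278,305) in the crop), with free space on both sides. I'm closing the gripper.

Request:
jog_arm(
  motion=[
    [-1,0,0,0,0],
    [-1,0,0,0,0],
    [-1,0,0,0,0],
    [-1,0,0,0,0],
    [-1,0,0,0,0],
    [-1,0,0,0,0],
    [-1,0,0,0,0],
    [-1,0,0,0,0],
    [-1,0,0,0,0],
    [-1,0,0,0,0],
  ],
  force=70,
)

```text
time: 5.07
tool_pos: [0.515, 0.1668, 0.129]
tcp_rot: [2.706, 1.595, 0.002]
wrist_force: [-0.3, 1.3, 5.9]
width: 0.18
grip_force: 69.6
```

Request:
jog_arm(
  motion=[
    [-1,0,0,0,0],
    [-1,0,0,0,0],
    [-1,0,0,0,0],
    [-1,0,0,-5,0],
    [-1,0,0,-10,0],
    [-1,0,0,-10,0],
    [-1,0,0,-10,0],
    [-1,0,0,0,0],
    [-1,0,0,0,0],
  ],
)

```text
time: 5.82
tool_pos: [0.5154, 0.1667, 0.1645]
tcp_rot: [2.706, 1.595, 0.004]
wrist_force: [-0.1, 0.1, -5.9]
width: 0.177
grip_force: 68.4
```

Request:
jog_arm(
  motion=[
    [-1,0,0,-8,0],
    [-1,0,0,-12,-4],
    [-1,0,0,-15,-4],
    [-1,0,0,-15,-4],
    [-1,0,0,-15,-4],
    [-1,0,0,-15,-4],
    [-1,0,0,-15,-4],
    [-1,0,0,-12,-4],
    [-1,0,0,-10,-4],
    [-1,0,0,-8,-3.6],
  ],
)

```text
time: 6.65
tool_pos: [0.5144, 0.1665, 0.2893]
tcp_rot: [2.085, 2.35, 0.0]
wrist_force: [-0.3, -0.3, -6.1]
width: 0.181
grip_force: 68.7
```

```bash
cat > d.py <<'E'
from h import *
from scipy.spatial.transform import Rotation as Ro
def go(x,y):
    s=bot.read_state(); R=Ro.from_rotvec(s['tcp_rot']).as_matrix()
    print(s['tool_pos'],'x-yaw',np.degrees(np.arctan2(R[1,0],R[0,0])),'d',1000*(np.array([x,y,s['tool_pos'][2]])-s['tool_pos'])@R,s['wrist_force'])
E
python3 -c "
from d import *
go(.583,-.148)"
```

```text
[0.51444653 0.16650001 0.28931732] x-yaw 96.82562622658779 d [-3.20418426e+02  3.06898747e+01  2.82341844e-04] [-0.30274591 -0.25427921 -6.05476148]
```

Request:
jog_arm(
  motion=[
    [-1,-8,0,0,0],
    [-1,-14,2,0,0],
    [-1,-18,2,0,0],
    [-1,-20,2,0,0],
    [-1,-20,2,0,0],
    [-1,-20,2,0,0],
    [-1,-20,2,0,0],
    [-1,-20,2,0,0],
    [-1,-20,2,0,0],
    [-1,-20,2,0,0],
  ],
)

```text
time: 7.48
tool_pos: [0.5525, -0.0118, 0.2872]
tcp_rot: [-2.091, -2.343, 0.002]
wrist_force: [0.0, 0.3, -5.7]
width: 0.176
grip_force: 68.6
```

Request:
jog_arm(
  motion=[
    [-1,-20,2,0,0],
    [-1,-20,2,0,0],
    [-1,-20,2,0,0],
    [-1,-20,2,0,0],
    [-1,-20,2,0,0],
    [-1,-18,2,0,0],
    [-1,-14,1,0,0],
    [-1,-8,0,0,0],
    [-1,0,0,0,0],
    [-1,0,0,0,0],
  ],
)

```text
time: 8.32
tool_pos: [0.5818, -0.1476, 0.2878]
tcp_rot: [-2.09, -2.344, -0.0]
wrist_force: [-0.5, 0.3, -6.6]
width: 0.176
grip_force: 68.6
```

Run:
```python
from d import *
go(.583,-.148)
for n in('side','top'):
    im,d=bot.read_camera(n); np.savez(f'pics/{n}1.npz',im=im,d=d)
    if n=='side': cv2.imwrite('pics/s1.png',cv2.resize(im[20:220,200:460,::-1],None,fx=3,fy=3))
C=cloud('side',np.load('pics/side1.npz')['d'])[20:220,220:440].reshape(-1,3)
C=C[(abs(C[:,0]-.583)<.12)&(abs(C[:,1]+.148)<.14)]
for lo,hi in((.115,.15),(.15,.2),(.2,.25),(.25,.272)):
    Q=C[(C[:,2]>lo)&(C[:,2]<hi)]; print(lo,hi,len(Q),cv2.minAreaRect((Q[:,:2]*1000).astype(np.float32)) if len(Q)>4 else '',Q[:,2].min() if len(Q) else '')
```

```text
[ 0.58183325 -0.14760016  0.28775185] x-yaw 96.55295602449787 d [-0.5303809   1.1134923  -0.00181903] [-0.54918701  0.25700242 -6.5855759 ]
0.115 0.15 0  
0.15 0.2 225 ((579.1509399414062, -118.99112701416016), (9.8772611618042, 31.088041305541992), 87.0459213256836) 0.1596091765461003
0.2 0.25 311 ((569.985107421875, -135.54898071289062), (57.657249450683594, 25.20571517944336), 64.04220581054688) 0.2000839041752
0.25 0.272 141 ((579.30615234375, -119.05516815185547), (28.959787368774414, 7.9824676513671875), 3.207376718521118) 0.25031146349004024
```

View pics/s1.png

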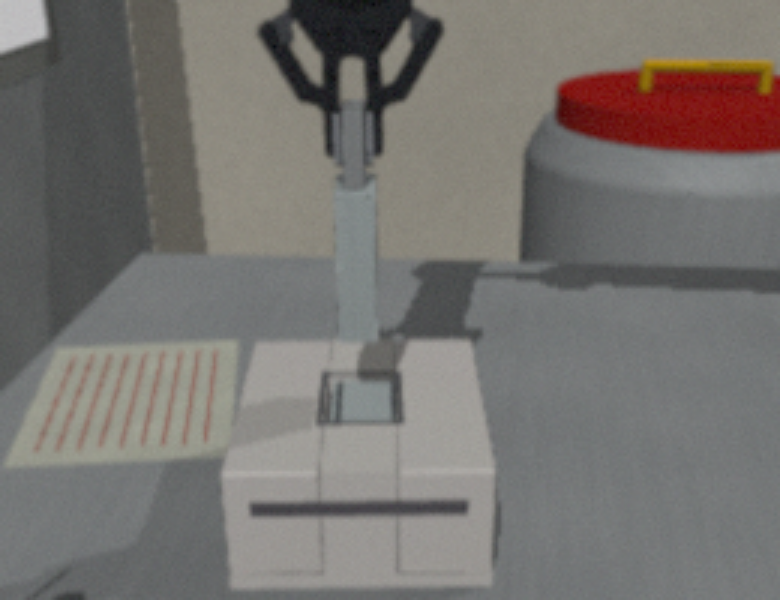

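The crop shows the rack hanging upright behind the slot as seen from the side. The slot rim corners are at about (321,373), (400,375), (403,424) and (318,423). I'll compare both in the same camera.

Run:
```python
from d import *
o=(np.array([(321,373),(400,375),(403,424),(318,423)])+.5)/3-.5+[200,20]
P=ray('side',o,.101)[:,:2]*1000; print(cv2.minAreaRect(P.astype(np.float32)),P.mean(0))
C=cloud('side',np.load('pics/side0.npz')['d'])[120:190,260:380].reshape(-1,3)
Q=C[(C[:,2]>.092)&(C[:,2]<.112)&(abs(C[:,0]-.583)<.15)&(abs(C[:,1]+.148)<.17)]; print('lid side',cv2.minAreaRect((Q[:,:2]*1000).astype(np.float32)))
C=cloud('top',np.load('pics/top1.npz')['d'])[90:260,340:540].reshape(-1,3)
C=C[(abs(C[:,0]-.583)<.06)&(abs(C[:,1]+.148)<.06)]
for lo,hi in((.17,.25),(.26,.285)):
    Q=C[(C[:,2]>lo)&(C[:,2]<hi)]; print(lo,len(Q),Q.mean(0) if len(Q) else '',cv2.minAreaRect((Q[:,:2]*1000).astype(np.float32)) if len(Q)>4 else '')
```

```text
((581.2298583984375, -144.37966918945312), (67.55841064453125, 103.14801788330078), 7.151019096374512) [ 580.79569849 -143.74061179]
lid side ((580.99609375, -144.8905029296875), (200.48150634765625, 260.47283935546875), 6.6413469314575195)
0.17 438 [ 0.5724584  -0.13779471  0.2106587 ] ((570.4540405273438, -144.62060546875), (65.84814453125, 28.140235900878906), 70.21760559082031)
0.26 221 [ 0.57619992 -0.1292831   0.27295009] ((581.7918701171875, -138.06536865234375), (31.249814987182617, 41.189022064208984), 6.662607669830322)
```

Request:
jog_arm(
  motion=[
    [-1,0,0,5,0],
    [-1,0,0,10,0],
    [-1,0,0,12,0],
    [-1,0,0,12,0],
    [-1,0,0,12,0],
    [-1,0,0,10,0],
    [-1,0,0,8,0],
    [-1,0,0,8,0],
    [-1,0,0,5,0],
    [-1,0,0,0,0],
  ],
)

```text
time: 9.25
tool_pos: [0.5818, -0.1476, 0.2047]
tcp_rot: [-2.088, -2.345, 0.001]
wrist_force: [0.1, 0.4, -6.0]
width: 0.179
grip_force: 68.6
```

Request:
jog_arm(
  motion=[
    [-1,0,0,5,0],
    [-1,0,0,7,0],
    [-1,0,0,7,0],
    [-1,0,0,7,0],
    [-1,0,0,7,0],
    [-1,0,0,7,0],
    [-1,0,0,5,0],
    [-1,0,0,5,0],
    [-1,0,0,2,0],
    [-1,0,0,0,0],
  ],
)

```text
time: 10.08
tool_pos: [0.5818, -0.1476, 0.1534]
tcp_rot: [-2.088, -2.345, 0.001]
wrist_force: [0.5, -0.2, -6.1]
width: 0.18
grip_force: 68.6
```

Request:
jog_arm(
  motion=[
    [-1,0,0,2,0],
    [-1,0,0,2,0],
    [-1,0,0,2,0],
    [-1,0,0,2,0],
    [-1,0,0,1,0],
    [-1,0,0,1,0],
    [-1,0,0,0,0],
    [-1,0,0,0,0],
  ],
)

```text
time: 10.75
tool_pos: [0.5823, -0.1477, 0.1442]
tcp_rot: [-2.089, -2.346, -0.0]
wrist_force: [0.5, 0.7, -5.9]
width: 0.178
grip_force: 68.6
```

Request:
jog_arm(
  motion=[
    [-1,0,0,0.5,0],
    [-1,0,0,0.5,0],
    [-1,0,0,0.5,0],
    [-1,0,0,0.5,0],
    [-1,0,0,0,0],
    [-1,0,0,0,0],
  ],
)

```text
time: 11.25
tool_pos: [0.5823, -0.1477, 0.1422]
tcp_rot: [-2.089, -2.346, 0.0]
wrist_force: [-0.2, 0.5, -6.1]
width: 0.181
grip_force: 68.6
```

Request:
jog_arm(
  motion=[
    [-1,0,0,0.5,0],
    [-1,0,0,0.5,0],
    [-1,0,0,0.5,0],
    [-1,0,0,0.5,0],
    [-1,0,0,0,0],
    [-1,0,0,0,0],
  ],
)

```text
time: 11.75
tool_pos: [0.5825, -0.1478, 0.1411]
tcp_rot: [2.089, 2.346, 0.0]
wrist_force: [-1.6, 0.6, 0.5]
width: 0.177
grip_force: 69.5
```

Request:
jog_arm(
  motion=[
    [-1,0,0,0.5,0],
    [-1,0,0,0,0],
    [-1,0,0,0,0],
  ],
)

```text
time: 12.0
tool_pos: [0.5826, -0.1478, 0.1411]
tcp_rot: [2.089, 2.346, 0.001]
wrist_force: [-1.9, 1.2, 6.3]
width: 0.179
grip_force: 70.1
```

Run:
```python
from h import *
im,_=bot.read_camera('side'); cv2.imwrite('pics/s2.png',cv2.resize(im[60:220,220:440,::-1],None,fx=3,fy=3))
```

```text
(no output)
```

View pics/s2.png

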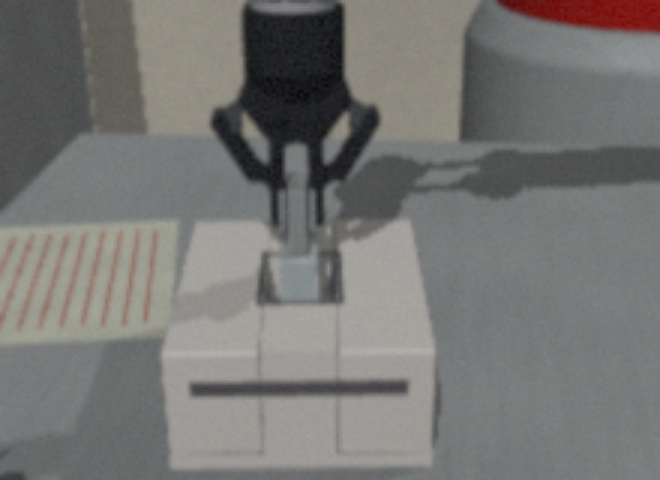

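The block is in the slot at about (300,278), centred, with its top just above the lid and the force showing floor contact. I'll release and then retreat straight up.

Request:
jog_arm(
  motion=[
    [-0.4,0,0,0,0],
    [-0.2,0,0,0,0],
    [0,0,0,0,0],
    [0,0,0,0,0],
    [0,0,0,0,0],
    [0.5,0,0,0,0],
    [0.5,0,0,0,0],
    [0.5,0,0,0,0],
    [0.5,0,0,0,0],
  ],
)

```text
time: 12.8
tool_pos: [0.5823, -0.1478, 0.1398]
tcp_rot: [2.089, 2.346, -0.0]
wrist_force: [0.1, -0.7, -0.6]
width: 0.753
grip_force: 0.0
```

Request:
jog_arm(
  motion=[
    [0.5,0,0,-5,0],
    [0.5,0,0,-10,0],
    [0.5,0,0,-15,0],
    [0.5,0,0,-20,0],
    [0.5,0,0,-20,0],
    [0.5,0,0,-20,0],
    [0.5,0,0,-15,0],
    [0.5,0,0,-10,0],
    [0.5,0,0,0,0],
    [0.5,0,0,0,0],
  ],
)

```text
time: 13.63
tool_pos: [0.5826, -0.1478, 0.2557]
tcp_rot: [2.088, 2.345, 0.001]
wrist_force: [-0.4, -0.8, -0.6]
width: 0.747
grip_force: 0.0
```

Run:
```python
from h import *
im,d=bot.read_camera('side'); cv2.imwrite('pics/s3.png',cv2.resize(im[20:220,220:440,::-1],None,fx=3,fy=3))
C=cloud('side',d)[60:220,220:440].reshape(-1,3); Q=C[(C[:,2]>.135)&(C[:,2]<.2)&(abs(C[:,0]-.583)<.05)&(abs(C[:,1]+.148)<.06)]
print(Q.mean(0),Q[:,2].max(),cv2.minAreaRect((Q[:,:2]*1000).astype(np.float32)),bot.read_state()['grip_force'])
```

```text
[ 0.58020316 -0.13329958  0.16352382] 0.18172882971786988 ((582.294921875, -145.10264587402344), (16.01192283630371, 43.470359802246094), 6.769202709197998) 0.0
```

View pics/s3.png

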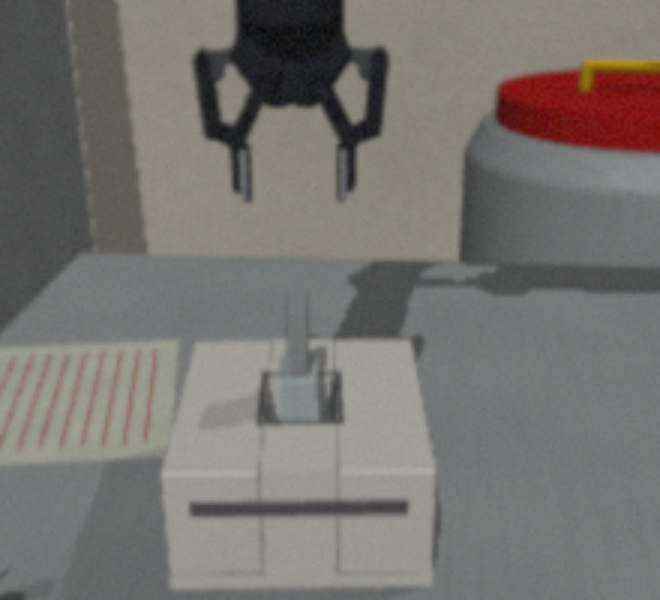

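The rack stands upright and centred in the slot, with its tab top at z≈0.182, which means it is seated. The gripper is clear, so I'm handing the job in.

```bash
python3 -c "
from workcell import bot
print(bot.finish_job())"
```

```text
the job is handed in; nothing more can be done
None
```

The tall rack was pushed through the flap and released on the well floor, upright and within about 2 mm of the slot's centre, and the job is handed in; no verdict came back, and I did not measure the flap angle.

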